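Lock a clock movement into the test stand with its cam

ROBOT

A 6-joint arm with a two-finger parallel gripper is mounted at the origin on the work surface. World frame = base frame: x ahead of the robot, y to its left, z up, the work surface at z = 0. Lengths are in mm, angles in degrees, forces in N, time in s.
With the tool pointing down it reaches from about 350 to 850 mm from the base axis. Payload 8.1 kg.
Tool frame: the origin (TCP) lies on the centre line of the jaws, within the pads' length; the fingertips stand 19 mm ahead of it and the grasp point (between the pads) is the TCP; z points along the fingers, y is the direction in which the jaws open and shut (so a half turn about z gives the same grasp; the last joint's range is limited). The gripper opens to 85 mm and grips with 20 to 120 N. Pads are 22 mm wide; open, the fingers measure 114 mm over their backs; the gripper's body (76 mm by 85 mm) begins 54 mm behind the grasp point. The pads swing forward as they close: fully open they stand 13 mm farther back than shut.
Start: joints at [70.05, 7.471, 85.268, -0, 87.261, -4.893], TCP at [155.849, 579.41, 250.292] pointing down, gripper open.
Joint ranges: [-169.43, 169.43], [-51.17, 129.36], [1.28, 143.12], [-76.62, 256.62], [0, 156.53], [-152.29, 152.29]. Speed limits (degrees/s): [136.94, 136.94, 159.86, 180, 180, 180].

INTERFACE

Orientations are given as [roll, pitch, yaw] about the fixed x, y, z axes, in that order (R = Rz(yaw) Ry(pitch) Rx(roll)).
In Python, from bench import r, viewer gives the robot as it stands.
- The arm moves only by the tool carry_out, never from a script. Its argument "commands" is a list that holds one entry, the list of rows, each a list of 7 numbers: the finger opening in mm, from 0 to 85.4, then the shift along the tool's x, y, z in mm, then the turn, a rotation vector about the tool's x, y, z in degrees. A call has 1 to 5 rows; each row is the pose to reach, as a shift and turn from the pose commanded when the call began, along the tool's axes at that moment; what a row does not reach only later rows make up. A row lasts 1/8 s, in which the tool goes at most 62.5 mm and 10.7 degrees, less where a joint would pass 70% of its speed; a pose out of reach is approached as far as the arm can. A call with a gripper value outside its range is refused whole. The fingers move at their own pace and stop on an object; "grip_force" is the grip in N (left out, the last holds). Time passes only in rows, so rows that repeat a pose let the fingers close. It gives the time, the measured TCP pose, the force and the opening at its end, in the units of the state.
- r.sense(): the state, without advancing time (a new reading comes with each control period).
- viewer.snapshot(name): name is "scene" or "top" or "wrist"; returns the picture (384x512x3 uint8, red, green, blue); there is no depth.
- viewer.calibration(name): a dict with "camera_matrix" (3x3 intrinsics, pixels), "k1" (the pictures are not rectified: a ray, as slopes to the right and down, at radius r is drawn at 1 + k1 r^2 times it, then the intrinsics apply), "rvec" (rotation vector, rad) and "tvec" (3), from world to camera coordinates, as OpenCV has them. Camera axes: x right, y down, z forward; pixel columns grow to the right and rows downward; lengths in mm; the calibration is good to about 2 mm. A picture is of the moment at which its call begins: read the wrist's pose just before it. calibration takes no time and is no camera call; for the wrist camera it gives the pose at the moment of the call.
- r.hand_in(): hands the job in, once; it reports no verdict.
The state is a dict: "time": time; "joint_pos": joint angles; "qd": joint speeds; "joint_efforts": joint torques, N m; "tool_pos": TCP position; "tcp_rot": TCP orientation; "ft_force": force on the tool from outside, world axes, zero at the start; "wrist_torque": the same for the moment, N m; "finger_gap": finger opening in mm.
Only numpy, scipy, OpenCV 4.12 (cv2) and the standard library are available. Lean on these libraries where they do the work, as an engineer would, in place of code of your own. Each camera call takes 0.05 s, during which the arm holds its last target. There are 200 camera calls.

TASK

Slide the clock movement gently along the track of the test stand until its carrier just touches the orange spring stops, pressing them only lightly (less than 8 N), while the cam is still open. Then turn the red cam handle clockwise half a turn, all the way, so that the hook catches the bolt and draws the movement up tight, and let go. Leave the other things on the bench where they are.

Things in the scene. Friction and masses are not known exactly. Their poses are not given: they have to be found in the camera images.
- stand: test stand, fixed: wooden base 265 x 100, 8 thick. Origin on the bench (z = 0) under the cam axis, z up; +x: the way the movement must be pushed. Base from x = -205 to +60. Two aluminium rails (x = -205 to -82, outer faces y = +-36, tops 24.5 above the bench) guide the carrier, 1 mm play each side; lips over its edges stop it lifting or tipping
- movement: brass clock movement on a dark wooden carrier, loose in the track, 0.3 to 0.65 kg. Origin: centre of the carrier's underside, 8 above the bench; x along the track to the cam. Carrier 80 (x) x 50 x 10.5; two brass plates, outer faces 37 apart in y, x = -24 to 34, tops 73.5 above the bench. Starts with its front 20 to 57 short of the stop pads; sliding friction 0.5 to 1.6 N
- heel (a point): centre of the rear face (the face to push) of the wooden heel block on the carrier's rear end, at (-40, 0, 28) in the movement's frame; block 38 wide, 8 thick, its top 50 above the bench; axes as the movement's
- stud (a point): on the axis of the upright round steel stud, 8 across, top 34 above the bench, at the end of the flat bolt that sticks out of the carrier's front (front face at x = +40); at (85, 0, 18) in the movement's frame
- stop: housing of the spring stops, fixed at (-36, 0, 8) in the stand's frame. Its two orange pads (with a bridge over the bolt) face the carrier's front. How far they stand out varies and is not reported, so feel for them: they meet the carrier with the stud 18 to 30 from the cam axis (heel face at x = -143 to -155 in the stand's frame). Together they are stiff up to 11 N, then yield by 2 mm per N
- cam (a joint): cam lock angle, rad; grows clockwise from above. 0: open, the hook's mouth faces the track, the stud can enter. Starts at -0.3 to 0.15; end stop 3.2. From about 0.5 the spiral hook passes behind a stud that is within 33 of the axis and draws it to 16.5 from the axis at 2.7, then no further. Stays where it is let go. Turning takes 0.1 to 0.4 N m
- cam_handle (a point): centre of the cam's red bar handle, on the cam axis, 53 above the bench; bar 54 long (this point's x), 13 wide (y), 40 to 66 above the bench, white mark on its -x end. Turns with the cam; at cam angle 0 its axes are the stand's. Below it the steel hook reaches 43 from the axis, its top 34 above the bench
- jar: small clear glass jar with an aluminium lid, diameter 52, height 55; origin under its centre; bystander
- oiler: amber oil bottle, diameter 38, height 80; origin under its centre; bystander
- driver: screwdriver lying flat, 150 long; bystander
- wheel: loose brass clock wheel lying flat, diameter about 45, 5 thick with a 12 high hub; bystander
- dish: shallow round wooden dish, diameter 84, height 22; bystander
- tin: open yellow tray, 70 x 50 x 18; bystander
- weight: brass clock weight, upright cylinder, diameter 34, height 50; bystander
There are look-alikes about, which are no part of the job. Several things have the shape of the movement; the one meant has the colours described above.

How it is judged (in metres and radians):
On the way, in this order (a step that is already met when the one before it is completed fails the run):
1. the carrier touches the spring stops while the cam is still open (value of joint cam below 0.45 rad and contact force between movement and stop above 0.5 N), for 0.03 s.
2. the cam is turned half a turn and its hook holds the movement tight against the stops (value of joint cam above 2.8 rad and contact force between movement and stop above 5 N and x of stud in the frame of stand between -0.02 and -0.0125 m), for 0.2 s.
At the end, for the whole second after the job is handed in: The cam stands at 2.8 rad or more, the stud is between 12.5 and 20 mm from the cam axis, the carrier presses on the stops with more than 5 N, and the movement is upright and at rest (all of step 2 and linear speed of movement below 0.02 m/s and velocity of joint cam below 0.05 rad/s and angle between movement's own z axis and vertical below 0.08 rad); the robot touches nothing.
It fails at once if the stops are squashed (more than 8 N) while the cam is still open (value of joint cam below 0.45 rad and contact force between movement and stop above 8 N).
It fails at once if a bystander is moved by more than 30 mm (distance of any of jar, oiler, driver, wheel, dish, tin, weight from where it was at the start of the episode above 0.03 m).
It also fails if it takes over 72 s, if anything falls off the work surface, if the arm or the gripper's body presses on something with over 40 N, if the wrist force passes 120 N, or if a joint passes its speed limit or range.

## Working session

There is one attempt and no reset: what is moved stays moved. The work goes in short steps, Python scripts to look and compute and a tool call to move; the robot and the scene stay as the last step left them, time stands still between calls to the robot, and variables do not carry over. Pictures are saved under pics/ and viewed, about 8 in all and at most 12, crops included, and the job is handed in when it is done.

Besides the shell and the picture viewer there is one more tool, called as name(argument=value, ...) on one line, values as JSON. carry_out: Moves the arm, as the interface text tells. Its arguments: {"type":"object","properties":{"commands":{"type":"array","items":{"type":"array","items":{"type":"array","items":{"type":"number"}}}},"grip_force":{"type":"number"}},"required":["commands"]}

```bash
mkdir -p pics; ls; python3 - <<'E'
from bench import r, viewer
import cv2,numpy as np
a=viewer.snapshot("scene");b=viewer.snapshot("top")
cv2.imwrite("pics/scene.png",cv2.resize(a[...,::-1],(800,600),interpolation=cv2.INTER_CUBIC))
cv2.imwrite("pics/top.png",cv2.resize(b[...,::-1],(800,600),interpolation=cv2.INTER_CUBIC))
print(viewer.calibration("top"),viewer.calibration("scene"));print(r.sense())
E
```

```text
pics
{'camera_matrix': array([[412.26168811,   0.        , 261.9085263 ],
       [  0.        , 412.26168811, 190.07233966],
       [  0.        ,   0.        ,   1.        ]]), 'k1': -0.1383462583035327, 'rvec': array([ 2.15853406, -2.2014316 ,  0.03518642]), 'tvec': array([ -38.5833297 ,  501.89646132, 1265.21337199])} {'camera_matrix': array([[431.46710229,   0.        , 257.30368482],
       [  0.        , 431.46710229, 191.53479873],
       [  0.        ,   0.        ,   1.        ]]), 'k1': -0.034750923587720306, 'rvec': array([ 1.83461648,  1.31479589, -0.67772995]), 'tvec': array([-115.01841152, -241.72592179, 1663.28332323])}
{'time': 0.1, 'joint_pos': array([ 7.00488727e+01,  7.51089001e+00,  8.53245769e+01,  1.14197388e-03,
        8.72621082e+01, -4.89426125e+00]), 'qd': array([-0.06240772, -0.0042246 , -0.17151055,  0.00036383, -0.08788038,
        0.00715335]), 'joint_efforts': array([ 1.62980574e-03, -5.70945597e+01, -5.01946843e+01,  6.23485084e-05,
        7.93271349e-03,  2.68872651e-05]), 'tool_pos': array([155.68743986, 578.95631787, 249.33344207]), 'tcp_rot': array([-1.79902878e+02, -9.46123582e-03,  1.64943070e+02]), 'ft_force': array([-0.58097844,  0.18587158, -0.25125356]), 'wrist_torque': array([ 0.00915688,  0.00833197, -0.00052307]), 'finger_gap': 85.62941615975782}
```

View pics/top.png

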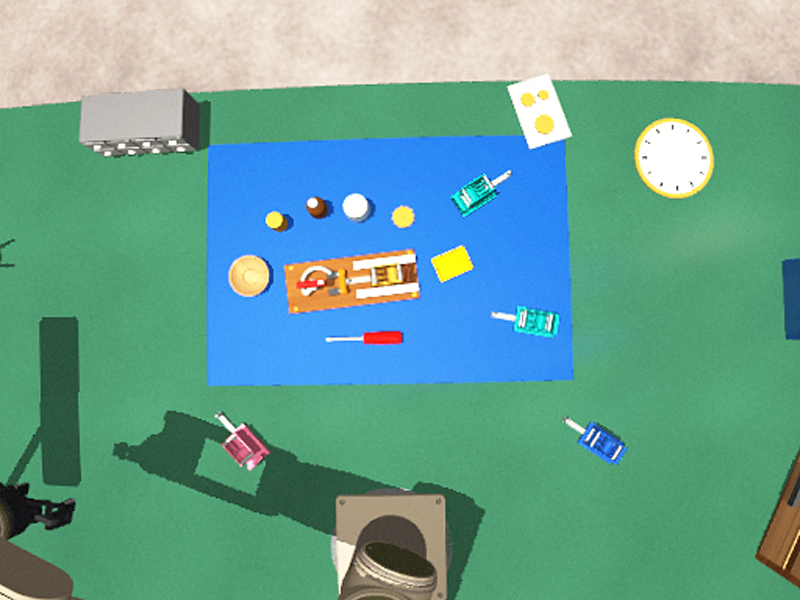

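View pics/scene.png

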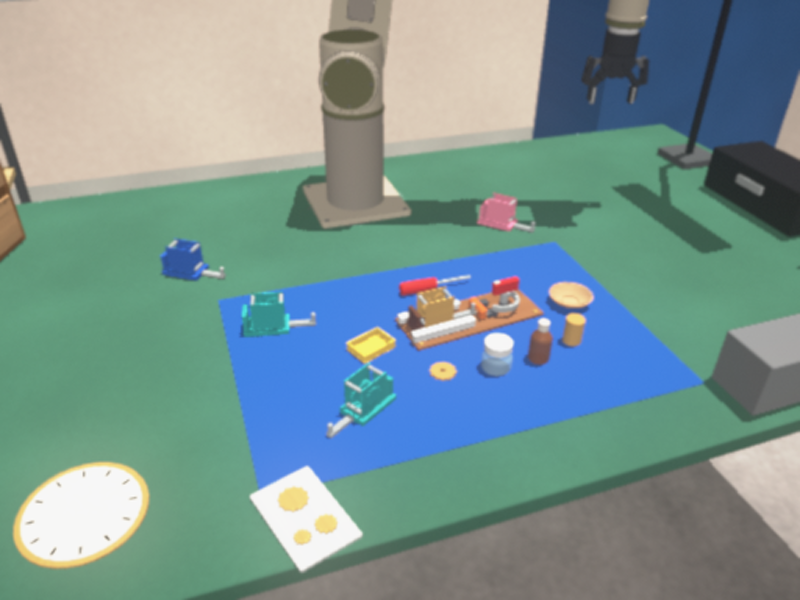

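The top picture shows the candidates: brass movement in the stand (390,275), teal ones (475,195) and (537,320), pink (245,445) and blue (602,440). Brass plates on a dark carrier in the track match only the one at (390,275). The red cam handle is at about (312,283). I'll check this choice in a close crop.

```bash
cat > h.py <<'E'
import cv2,numpy as np
from bench import r, viewer
def ray(c,uv):
    K=c["camera_matrix"];R=cv2.Rodrigues(c["rvec"])[0];t=np.array(c["tvec"]).ravel()
    p=cv2.undistortPoints(np.array([[uv]],float),K,np.array([c["k1"],0,0,0.]))[0,0]
    return -R.T@t, R.T@np.array([p[0],p[1],1])
def at(c,uv,z):
    o,d=ray(c,uv); return o+d*(z-o[2])/d[2]
def proj(c,P):
    return cv2.projectPoints(np.array(P,float).reshape(-1,1,3),c["rvec"],c["tvec"],c["camera_matrix"],np.array([c["k1"],0,0,0.]))[0][:,0]
E
python3 - <<'E'
from h import *
a=viewer.snapshot("top")
x0,y0=175,150; s=8
cv2.imwrite("pics/c1.png",cv2.resize(a[150:210,175:275,::-1],None,fx=s,fy=s,interpolation=cv2.INTER_CUBIC))
c=viewer.calibration("top")
for n,uv,z in [("cam",(312*.64,283*.64),66)]+[("cor",(u*.64,v*.64),8) for u,v in[(285,266),(290,314),(415,249),(421,298)]]:
    print(n,at(c,uv,z).round(1))
E
```

```text
cam [528.7 136.5  66. ]
cor [569.2 201.7   8. ]
cor [472.  192.2   8. ]
cor [597.5 -61.7   8. ]
cor [498.9 -71.7   8. ]
```

View pics/c1.png

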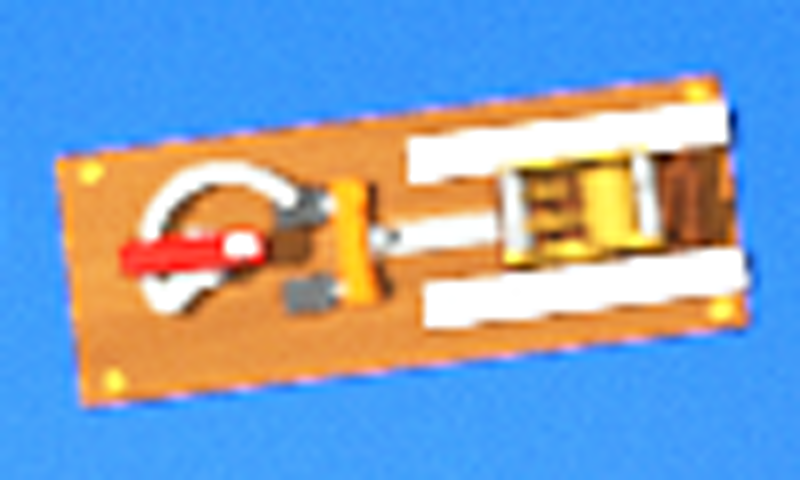

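The crop shows the brass movement in the track: stud at crop (385,238), orange bridge at (355,240), and the red handle from (125,258) to the white mark at (240,245). The choice is confirmed. Next I'll fit the stand pose.

```bash
python3 - <<'E'
from h import *
from scipy.optimize import least_squares
c=viewer.calibration("top")
f=lambda u,v:(175+(u+.5)/8-.5,150+(v+.5)/8-.5)
# crop corners at left-top.. : stand (60,-50),(60,50),(-205,-50),(-205,50)
uv=np.array([f(57,157),f(82,407),f(716,75),f(748,327)])
L=np.array([[60,-50],[60,50],[-205,-50],[-205,50]],float)
W=np.array([at(c,p,8)[:2] for p in uv])
def T(q,l): 
    a=q[2]; return np.asarray(l)@np.array([[np.cos(a),np.sin(a)],[-np.sin(a),np.cos(a)]])+q[:2]
s=least_squares(lambda q:(T(q,L)-W).ravel(),[525,136,1.67]); q=s.x
print("stand",q,np.degrees(q[2]),s.fun.round(1))
inv=lambda w:(np.array(w[:2])-q[:2])@np.array([[np.cos(q[2]),-np.sin(q[2])],[np.sin(q[2]),np.cos(q[2])]])
for n,u,v,z in [("stud",385,238,34),("hmark",240,245,66),("hend",125,258,66),("plateF",503,215,73.5),("plateR",660,205,73.5),("heeltop?",735,205,50),("rails",410,160,24.5),("bridge",355,240,40)]:
    print(n,inv(at(c,f(u,v),z)).round(1))
np.save("stand.npy",q)
for x in(-215,-235,-158): print(x,T(q,[[x,0]]).round(1))
E
```

```text
stand [529.04027112 140.69105246   1.67069468] 95.72375377696363 [ 0.2  1.4 -0.4  0.8  0.3 -1.4 -0.1 -0.8]
stud [-70.1   0.6]
hmark [-19.1  -0.3]
hend [24.7 -0.7]
plateF [-119.2    1.3]
plateR [-177.5    4.7]
heeltop? [-205.     5.8]
rails [-82.1 -29.2]
bridge [-59.3   0.6]
-215 [[550.5 -73.2]]
-235 [[552.5 -93.1]]
-158 [[544.8 -16.5]]
```

Fit residuals are under 1.5 mm. The stud is at x ≈ -70, so the heel is at about -195, and the plates agree. The cam is at about 0. Now I'll go above and behind the heel with the gripper closed.

carry_out(commands=[[[0, -37, -35.5, 6, 0, 0, 0], [0, -74, -71, 13, 0, 0, 0], [0, -110.5, -106.5, 20, 0, 0, 0], [0, -147, -142, 26, 0, 0, 0], [0, -184, -177, 33, 0, 0, 0]]])

```text
time: 0.78
tool_pos: [288.0, 359.2, 216.9]
tcp_rot: [-180.0, 0.0, 165.0]
ft_force: [0.4, 0.3, 0.2]
finger_gap: 0.0
```

carry_out(commands=[[[0, -37, -35.5, 6, 0, 0, 0], [0, -74, -71, 13, 0, 0, 0], [0, -110.5, -106.5, 20, 0, 0, 0], [0, -147, -142, 26, 0, 0, 0], [0, -184, -177, 33, 0, 0, 0]]])

```text
time: 1.4
tool_pos: [419.8, 140.4, 184.1]
tcp_rot: [180.0, 0.0, 164.9]
ft_force: [0.3, 0.3, 0.1]
finger_gap: -0.1
```

carry_out(commands=[[[0, -37, -35.5, 6, 0, 0, 0], [0, -74, -71, 13, 0, 0, 0], [0, -110.5, -106.5, 20, 0, 0, 0], [0, -147, -142, 26, 0, 0, 0], [0, -184.5, -178, 33, 0, 0, 0]]])

```text
time: 2.02
tool_pos: [551.7, -79.4, 150.9]
tcp_rot: [180.0, -0.0, 164.9]
ft_force: [1.0, 0.5, -0.0]
finger_gap: -0.1
```

carry_out(commands=[[[0, 0, 0, 0, 0, 0, 10], [0, 0, 0, 0, 0, 0, 20], [0, 0, 0, 0, 0, 0, 30], [0, 0, 0, 0, 0, 0, 40], [0, 0, 0, 0, 0, 0, 50]]])

```text
time: 2.65
tool_pos: [550.9, -77.8, 150.9]
tcp_rot: [-180.0, -0.0, 114.6]
ft_force: [0.3, 0.4, 0.9]
finger_gap: -0.2
```

carry_out(commands=[[[0, 0, 0, 0, 0, 0, 10], [0, 0, 0, 0, 0, 0, 19.2], [0, 0, 0, 0, 0, 0, 19.2]]])

```text
time: 3.02
tool_pos: [551.0, -77.8, 151.0]
tcp_rot: [-180.0, -0.0, 95.8]
ft_force: [-1.2, -0.1, -0.0]
finger_gap: -0.3
```

```bash
python3 - <<'E'
from h import *
c=viewer.calibration("wrist")
a=viewer.snapshot("wrist").copy()
q=np.load("stand.npy");C,S=np.cos(q[2]),np.sin(q[2])
w=lambda x,y,z:[q[0]+C*x-S*y,q[1]+S*x+C*y,z]
pts=[w(-195,-19,50),w(-195,19,50),w(-205,-36,24.5),w(-205,36,24.5),w(-82,36,24.5),w(-82,-36,24.5),w(-70,0,34),w(0,0,66),w(-205,50,8),w(-205,-50,8)]
P=proj(c,pts);print(P.round(0).tolist())
b=cv2.resize(a[...,::-1],(800,600),interpolation=cv2.INTER_CUBIC)
for p in P: 
    if abs(p).max()<2000: cv2.drawMarker(b,tuple((p*1.5625).astype(int).tolist()),(255,0,255),cv2.MARKER_CROSS,10,1)
cv2.imwrite("pics/w1.png",b)
E
```

```text
[[277.0, 167.0], [225.0, 167.0], [295.0, 173.0], [207.0, 173.0], [200.0, 3.0], [302.0, 3.0], [251.0, -22.0], [252.0, -204.0], [193.0, 169.0], [309.0, 169.0]]
```

View pics/w1.png

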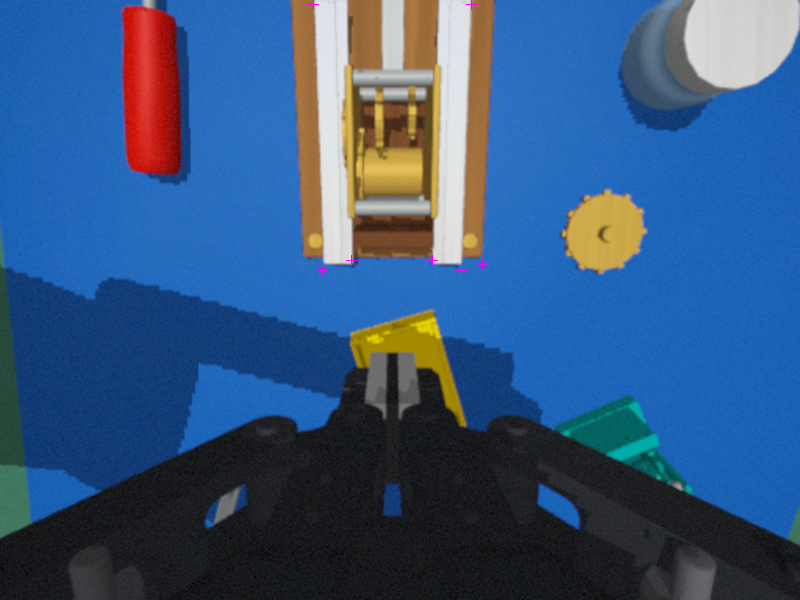

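The overlay sits within about 3 mm of the picture (along x). The heel edge is at about (392,255), the fingers are behind it, and the tin is below with 10 mm of clearance. Lowering and advancing.

carry_out(commands=[[[0, 0, 0, 50, 0, 0, 0], [0, 0, 0, 90, 0, 0, 0], [0, 0, 0, 103, 0, 0, 0], [0, 0, 0, 103, 0, 0, 0]]])

```text
time: 3.58
tool_pos: [550.7, -77.8, 47.9]
tcp_rot: [-179.9, -0.0, 95.8]
ft_force: [-1.6, -0.2, -0.4]
finger_gap: -0.0
```

carry_out(commands=[[[0, 4, 0, 0, 0, 0, 0], [0, 8, 0, 0, 0, 0, 0], [0, 11, 0, 0, 0, 0, 0], [0, 14, 0, 0, 0, 0, 0], [0, 17, 0, 0, 0, 0, 0]]])

```text
time: 4.2
tool_pos: [549.5, -60.7, 48.4]
tcp_rot: [180.0, 0.0, 95.7]
ft_force: [-0.0, -0.9, 0.7]
finger_gap: -0.2
```

carry_out(commands=[[[0, 2, 0, 0, 0, 0, 0], [0, 4, 0, 0, 0, 0, 0], [0, 6, 0, 0, 0, 0, 0], [0, 8, 0, 0, 0, 0, 0], [0, 10, 0, 0, 0, 0, 0]]])

```text
time: 4.82
tool_pos: [548.5, -50.9, 48.3]
tcp_rot: [180.0, 0.0, 95.7]
ft_force: [0.8, -1.8, 0.5]
finger_gap: 0.1
```

carry_out(commands=[[[0, 3, 0, 0, 0, 0, 0], [0, 6, 0, 0, 0, 0, 0], [0, 9, 0, 0, 0, 0, 0], [0, 12, 0, 0, 0, 0, 0], [0, 14, 0, 0, 0, 0, 0]]])

```text
time: 5.45
tool_pos: [547.1, -36.8, 48.3]
tcp_rot: [180.0, 0.0, 95.8]
ft_force: [-0.2, -0.9, 1.1]
finger_gap: 0.4
```

```bash
python3 - <<'E'
from h import *
F=[]
c=viewer.calibration("wrist")
for i in range(6):
    a=viewer.snapshot("wrist"); F.append(r.sense()["ft_force"])
print(np.mean(F,0).round(2),np.std(F,0).round(2),r.sense()["tool_pos"].round(2))
q=np.load("stand.npy");C,S=np.cos(q[2]),np.sin(q[2])
w=lambda x,y,z:[q[0]+C*x-S*y,q[1]+S*x+C*y,z]
pts=[w(-205,-36,24.5),w(-205,36,24.5),w(-82,36,24.5),w(-82,-36,24.5),w(0,0,66),w(-205,50,8),w(-205,-50,8)]
P=proj(c,pts)
b=cv2.resize(a[...,::-1],(800,600),interpolation=cv2.INTER_CUBIC)
for p in P: 
    if abs(p).max()<2000: cv2.drawMarker(b,tuple((p*1.5625).astype(int).tolist()),(255,0,255),cv2.MARKER_CROSS,10,1)
cv2.imwrite("pics/w2.png",b)
E
```

```text
[ 0.25  0.19 -0.49] [0.31 0.63 0.3 ] [546.93 -37.    48.13]
```

View pics/w2.png

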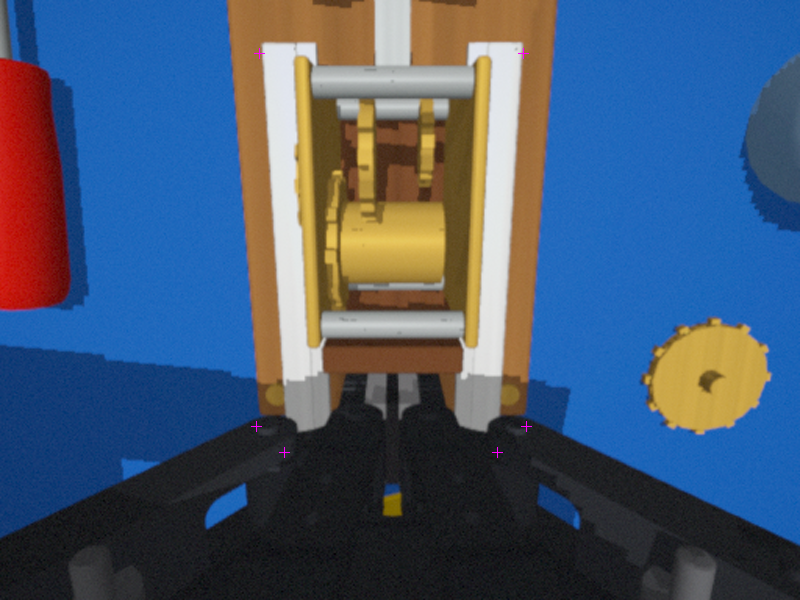

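In the wrist view the fingers touch the heel at (392,375). The stand sits about 3 mm further along +x than my fit: the rail front is at row 43 against a predicted 53. I'll approach the stops carefully.

carry_out(commands=[[[0, 2, 0, 0, 0, 0, 0], [0, 4, 0, 0, 0, 0, 0], [0, 6, 0, 0, 0, 0, 0], [0, 6, 0, 0, 0, 0, 0]]])

```text
time: 6.25
tool_pos: [546.5, -30.8, 48.3]
tcp_rot: [180.0, -0.0, 95.8]
ft_force: [-0.3, 0.2, 0.3]
finger_gap: -0.2
```

carry_out(commands=[[[0, 0.5, 0, 0, 0, 0, 0], [0, 1, 0, 0, 0, 0, 0], [0, 1, 0, 0, 0, 0, 0]]])

```text
time: 6.62
tool_pos: [546.4, -30.1, 48.3]
tcp_rot: [180.0, 0.0, 95.7]
ft_force: [-0.2, -1.5, -0.5]
finger_gap: -0.1
```

carry_out(commands=[[[0, 0.5, 0, 0, 0, 0, 0], [0, 1, 0, 0, 0, 0, 0], [0, 1, 0, 0, 0, 0, 0]]])

```text
time: 7.0
tool_pos: [546.3, -29.1, 48.3]
tcp_rot: [180.0, 0.0, 95.7]
ft_force: [0.2, -0.2, 0.2]
finger_gap: -0.5
```

carry_out(commands=[[[0, 0.5, 0, 0, 0, 0, 0], [0, 1, 0, 0, 0, 0, 0], [0, 1, 0, 0, 0, 0, 0]]])

```text
time: 7.38
tool_pos: [546.2, -28.0, 48.3]
tcp_rot: [180.0, -0.0, 95.7]
ft_force: [-0.1, -0.5, 0.3]
finger_gap: 0.2
```

```bash
python3 - <<'E'
from h import *
a=viewer.snapshot("top"); b=viewer.snapshot("scene")
A=cv2.resize(a[150:210,185:285,::-1],None,fx=8,fy=8,interpolation=cv2.INTER_CUBIC)[:,:800]
q=np.load("stand.npy");C,S=np.cos(q[2]),np.sin(q[2])
w=lambda x,y,z:[q[0]+C*x-S*y,q[1]+S*x+C*y,z]
p=proj(viewer.calibration("scene"),[w(-70,0,20)])[0];x,y=p.astype(int);print(x,y)
B=cv2.resize(b[y-15:y+15,x-50:x+50,::-1],None,fx=8,fy=8,interpolation=cv2.INTER_CUBIC)
B=cv2.resize(b[y-7:y+8,x-50:x+50,::-1],(800,120),interpolation=cv2.INTER_CUBIC) if 0 else B
cv2.imwrite("pics/c2.png",np.vstack([A[120:440],B]))
E
```

```text
301 197
```

View pics/c2.png

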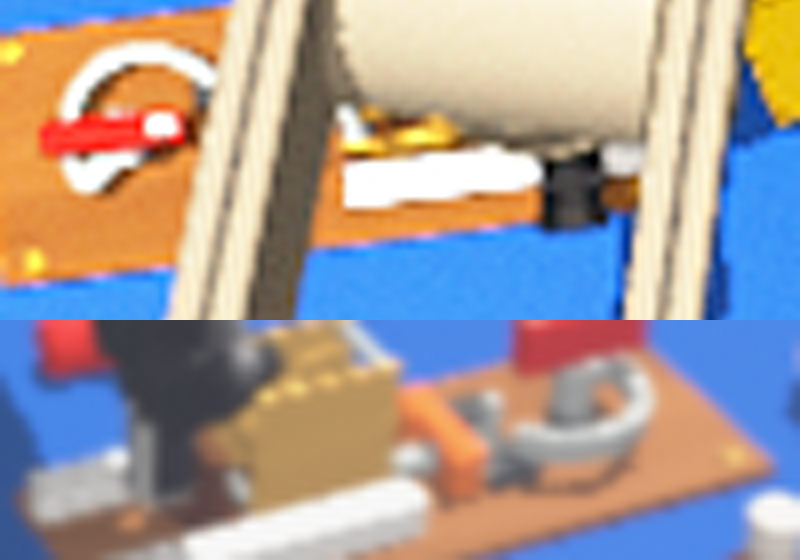

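The arm hides the pads in this view. From the earlier crop, the pad edge at (378,240) puts contact at TCP y ≈ -17 to -14. I'll continue in small steps.

carry_out(commands=[[[0, 0.5, 0, 0, 0, 0, 0], [0, 1, 0, 0, 0, 0, 0], [0, 1, 0, 0, 0, 0, 0]]])

```text
time: 7.85
tool_pos: [546.1, -27.1, 48.3]
tcp_rot: [-180.0, -0.0, 95.7]
ft_force: [-0.6, -0.9, 0.2]
finger_gap: -0.2
```

carry_out(commands=[[[0, 0.5, 0, 0, 0, 0, 0], [0, 1, 0, 0, 0, 0, 0], [0, 1, 0, 0, 0, 0, 0]]])

```text
time: 8.22
tool_pos: [546.0, -26.1, 48.3]
tcp_rot: [180.0, -0.0, 95.7]
ft_force: [0.6, -1.6, 0.8]
finger_gap: 0.1
```

carry_out(commands=[[[0, 0.5, 0, 0, 0, 0, 0], [0, 1, 0, 0, 0, 0, 0], [0, 1, 0, 0, 0, 0, 0]]])

```text
time: 8.6
tool_pos: [545.9, -25.0, 48.3]
tcp_rot: [180.0, -0.0, 95.7]
ft_force: [0.2, -1.6, 0.4]
finger_gap: -0.2
```

carry_out(commands=[[[0, 0.5, 0, 0, 0, 0, 0], [0, 1, 0, 0, 0, 0, 0], [0, 1, 0, 0, 0, 0, 0]]])

```text
time: 8.98
tool_pos: [545.7, -24.0, 48.3]
tcp_rot: [-180.0, -0.0, 95.7]
ft_force: [-0.8, -0.7, 1.3]
finger_gap: -0.1
```

carry_out(commands=[[[0, 0.5, 0, 0, 0, 0, 0], [0, 1, 0, 0, 0, 0, 0], [0, 1, 0, 0, 0, 0, 0]]])

```text
time: 9.35
tool_pos: [545.6, -23.1, 48.3]
tcp_rot: [-180.0, -0.0, 95.7]
ft_force: [-0.4, -0.5, -0.2]
finger_gap: -0.1
```

carry_out(commands=[[[0, 0.5, 0, 0, 0, 0, 0], [0, 1, 0, 0, 0, 0, 0], [0, 1, 0, 0, 0, 0, 0]]])

```text
time: 9.72
tool_pos: [545.6, -22.1, 48.3]
tcp_rot: [-180.0, -0.0, 95.7]
ft_force: [-0.2, -1.1, 1.2]
finger_gap: 0.1
```

carry_out(commands=[[[0, 0.5, 0, 0, 0, 0, 0], [0, 1, 0, 0, 0, 0, 0], [0, 1, 0, 0, 0, 0, 0]]])

```text
time: 10.1
tool_pos: [545.4, -21.1, 48.2]
tcp_rot: [-180.0, -0.0, 95.7]
ft_force: [-0.3, -1.1, 1.6]
finger_gap: -0.3
```

Now 0.5 mm steps.

carry_out(commands=[[[0, 0.25, 0, 0, 0, 0, 0], [0, 0.5, 0, 0, 0, 0, 0], [0, 0.5, 0, 0, 0, 0, 0]]])

```text
time: 10.48
tool_pos: [545.4, -20.6, 48.3]
tcp_rot: [180.0, -0.0, 95.7]
ft_force: [0.1, -0.9, 0.6]
finger_gap: 0.1
```

carry_out(commands=[[[0, 0.25, 0, 0, 0, 0, 0], [0, 0.5, 0, 0, 0, 0, 0], [0, 0.5, 0, 0, 0, 0, 0]]])

```text
time: 10.85
tool_pos: [545.4, -20.1, 48.3]
tcp_rot: [180.0, 0.0, 95.7]
ft_force: [-0.8, -1.5, 1.2]
finger_gap: -0.0
```

carry_out(commands=[[[0, 0.25, 0, 0, 0, 0, 0], [0, 0.5, 0, 0, 0, 0, 0], [0, 0.5, 0, 0, 0, 0, 0]]])

```text
time: 11.22
tool_pos: [545.3, -19.6, 48.3]
tcp_rot: [-180.0, -0.0, 95.7]
ft_force: [-0.8, -0.8, 0.4]
finger_gap: 0.1
```

carry_out(commands=[[[0, 0.25, 0, 0, 0, 0, 0], [0, 0.5, 0, 0, 0, 0, 0], [0, 0.5, 0, 0, 0, 0, 0]]])

```text
time: 11.6
tool_pos: [545.2, -19.1, 48.3]
tcp_rot: [-180.0, -0.0, 95.7]
ft_force: [0.5, -1.4, -0.0]
finger_gap: -0.2
```

carry_out(commands=[[[0, 0.25, 0, 0, 0, 0, 0], [0, 0.5, 0, 0, 0, 0, 0], [0, 0.5, 0, 0, 0, 0, 0]]])

```text
time: 11.98
tool_pos: [545.2, -18.6, 48.3]
tcp_rot: [180.0, -0.0, 95.7]
ft_force: [0.5, -1.6, -0.2]
finger_gap: -0.3
```

carry_out(commands=[[[0, 0.25, 0, 0, 0, 0, 0], [0, 0.5, 0, 0, 0, 0, 0], [0, 0.5, 0, 0, 0, 0, 0]]])

```text
time: 12.35
tool_pos: [545.2, -18.1, 48.3]
tcp_rot: [180.0, -0.0, 95.7]
ft_force: [0.1, -1.3, -0.6]
finger_gap: 0.1
```

carry_out(commands=[[[0, 0.25, 0, 0, 0, 0, 0], [0, 0.5, 0, 0, 0, 0, 0], [0, 0.5, 0, 0, 0, 0, 0]]])

```text
time: 12.72
tool_pos: [545.1, -17.6, 48.3]
tcp_rot: [-180.0, -0.0, 95.7]
ft_force: [-0.3, -1.5, -1.0]
finger_gap: 0.1
```

carry_out(commands=[[[0, 0.25, 0, 0, 0, 0, 0], [0, 0.5, 0, 0, 0, 0, 0], [0, 0.5, 0, 0, 0, 0, 0]]])

```text
time: 13.1
tool_pos: [545.0, -17.1, 48.3]
tcp_rot: [-180.0, -0.0, 95.7]
ft_force: [-0.3, -1.5, -0.1]
finger_gap: -0.3
```

carry_out(commands=[[[0, 0.25, 0, 0, 0, 0, 0], [0, 0.5, 0, 0, 0, 0, 0], [0, 0.5, 0, 0, 0, 0, 0]]])

```text
time: 13.48
tool_pos: [545.0, -16.6, 48.3]
tcp_rot: [-180.0, -0.0, 95.7]
ft_force: [-0.6, -1.1, 0.2]
finger_gap: -0.1
```

carry_out(commands=[[[0, 0.25, 0, 0, 0, 0, 0], [0, 0.5, 0, 0, 0, 0, 0], [0, 0.5, 0, 0, 0, 0, 0]]])

```text
time: 13.85
tool_pos: [545.0, -16.1, 48.3]
tcp_rot: [-180.0, -0.0, 95.7]
ft_force: [-0.2, 0.1, -0.4]
finger_gap: -0.1
```

carry_out(commands=[[[0, 0.25, 0, 0, 0, 0, 0], [0, 0.5, 0, 0, 0, 0, 0], [0, 0.5, 0, 0, 0, 0, 0]]])

```text
time: 14.22
tool_pos: [544.9, -15.6, 48.3]
tcp_rot: [-180.0, -0.0, 95.7]
ft_force: [0.8, -1.2, 1.2]
finger_gap: 0.3
```

carry_out(commands=[[[0, 0.25, 0, 0, 0, 0, 0], [0, 0.5, 0, 0, 0, 0, 0], [0, 0.5, 0, 0, 0, 0, 0]]])

```text
time: 14.6
tool_pos: [544.9, -15.1, 48.3]
tcp_rot: [180.0, -0.0, 95.7]
ft_force: [-0.7, -1.0, -0.6]
finger_gap: 0.0
```

carry_out(commands=[[[0, 0.25, 0, 0, 0, 0, 0], [0, 0.5, 0, 0, 0, 0, 0], [0, 0.5, 0, 0, 0, 0, 0]]])

```text
time: 14.98
tool_pos: [544.8, -14.7, 48.3]
tcp_rot: [180.0, -0.0, 95.7]
ft_force: [0.2, -0.7, -0.2]
finger_gap: -0.0
```

carry_out(commands=[[[0, 0.25, 0, 0, 0, 0, 0], [0, 0.5, 0, 0, 0, 0, 0], [0, 0.5, 0, 0, 0, 0, 0]]])

```text
time: 15.35
tool_pos: [544.8, -14.1, 48.3]
tcp_rot: [-180.0, -0.0, 95.7]
ft_force: [0.7, -2.1, -0.3]
finger_gap: 0.0
```

carry_out(commands=[[[0, 0.25, 0, 0, 0, 0, 0], [0, 0.5, 0, 0, 0, 0, 0], [0, 0.5, 0, 0, 0, 0, 0]]])

```text
time: 15.72
tool_pos: [544.7, -13.6, 48.3]
tcp_rot: [-180.0, -0.0, 95.7]
ft_force: [-0.2, -1.3, -1.4]
finger_gap: -0.0
```

carry_out(commands=[[[0, 0.25, 0, 0, 0, 0, 0], [0, 0.5, 0, 0, 0, 0, 0], [0, 0.5, 0, 0, 0, 0, 0]]])

```text
time: 16.1
tool_pos: [544.7, -13.2, 48.3]
tcp_rot: [180.0, -0.0, 95.7]
ft_force: [-0.3, -0.4, -0.0]
finger_gap: 0.0
```

carry_out(commands=[[[0, 0.25, 0, 0, 0, 0, 0], [0, 0.5, 0, 0, 0, 0, 0], [0, 0.5, 0, 0, 0, 0, 0]]])

```text
time: 16.48
tool_pos: [544.6, -12.6, 48.3]
tcp_rot: [180.0, -0.0, 95.7]
ft_force: [0.1, -0.6, -1.0]
finger_gap: -0.1
```

carry_out(commands=[[[0, 0.25, 0, 0, 0, 0, 0], [0, 0.5, 0, 0, 0, 0, 0], [0, 0.5, 0, 0, 0, 0, 0]]])

```text
time: 16.85
tool_pos: [544.6, -12.1, 48.3]
tcp_rot: [-180.0, -0.0, 95.7]
ft_force: [-0.0, -1.2, -0.8]
finger_gap: 0.1
```

carry_out(commands=[[[0, 0.25, 0, 0, 0, 0, 0], [0, 0.5, 0, 0, 0, 0, 0], [0, 0.5, 0, 0, 0, 0, 0]]])

```text
time: 17.23
tool_pos: [544.5, -11.7, 48.3]
tcp_rot: [180.0, 0.0, 95.7]
ft_force: [0.4, -1.2, -0.7]
finger_gap: 0.0
```

carry_out(commands=[[[0, 0.25, 0, 0, 0, 0, 0], [0, 0.5, 0, 0, 0, 0, 0], [0, 0.5, 0, 0, 0, 0, 0]]])

```text
time: 17.6
tool_pos: [544.5, -11.2, 48.3]
tcp_rot: [180.0, 0.0, 95.7]
ft_force: [1.7, -2.1, -1.3]
finger_gap: 0.0
```

carry_out(commands=[[[0, 0.25, 0, 0, 0, 0, 0], [0, 0.5, 0, 0, 0, 0, 0], [0, 0.5, 0, 0, 0, 0, 0]]])

```text
time: 17.98
tool_pos: [544.6, -11.1, 48.4]
tcp_rot: [180.0, 0.0, 95.7]
ft_force: [0.4, -5.0, -0.2]
finger_gap: -0.1
```

The force rose to 5 N while the tool stalled. I'll confirm it with an average.

```bash
python3 - <<'E'
from h import *
F=[]
for i in range(6):
    a=viewer.snapshot("wrist"); F.append(r.sense()["ft_force"])
print(np.mean(F,0).round(2),np.std(F,0).round(2),r.sense()["tool_pos"].round(2))
E
```

```text
[ 0.85 -5.5  -0.52] [0.55 0.4  0.45] [544.52 -11.14  48.37]
```

Average is 5.5 N including friction, so the stops carry about 4–5 N. Step 1 is met. Backing off, rising, then looking at the handle.

carry_out(commands=[[[0, -8, 0, 0, 0, 0, 0], [0, -12, 0, 0, 0, 0, 0], [0, -12, 0, -60, 0, 0, 0], [0, -12, 0, -112, 0, 0, 0], [40, -12, 0, -112, 0, 0, 0]]])

```text
time: 18.9
tool_pos: [549.2, -23.1, 166.3]
tcp_rot: [179.4, 0.1, 95.7]
ft_force: [1.3, 0.1, 0.4]
finger_gap: 16.7
```

carry_out(commands=[[[40, 40, 0, 0, 0, 0, 0], [40, 80, 0, 0, 0, 0, 0], [40, 105, 0, 0, 0, 0, 0], [40, 105, 0, 0, 0, 0, 0]]])

```text
time: 19.4
tool_pos: [534.3, 83.3, 159.2]
tcp_rot: [-179.9, -0.0, 95.9]
ft_force: [-0.1, -0.8, 0.5]
finger_gap: 39.9
```

```bash
python3 - <<'E'
from h import *
c=viewer.calibration("wrist")
a=viewer.snapshot("wrist"); print(r.sense()["tool_pos"].round(1),r.sense()["finger_gap"])
q=np.load("stand.npy")
q[:2]+=3*np.array([np.cos(q[2]),np.sin(q[2])]);C,S=np.cos(q[2]),np.sin(q[2])
w=lambda x,y,z:[q[0]+C*x-S*y,q[1]+S*x+C*y,z]
P=proj(c,[w(0,0,66),w(-27,0,66),w(27,0,66),w(60,50,8),w(60,-50,8),w(-20,0,34)])
import pickle; pickle.dump(c,open("cw.pkl","wb"))
b=cv2.resize(a[...,::-1],(800,600),interpolation=cv2.INTER_CUBIC)
for p in P: cv2.drawMarker(b,tuple((p*1.5625).astype(int).tolist()),(255,0,255),cv2.MARKER_CROSS,10,1)
cv2.imwrite("pics/w3.png",b)
E
```

```text
[534.5  82.3 159.4] 40.16765683406153
```

View pics/w3.png

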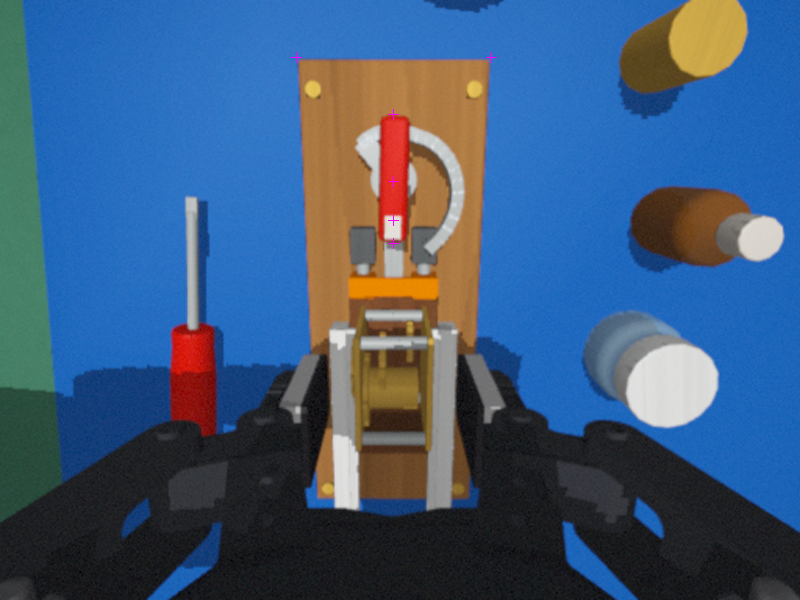

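The overlay matches: the handle runs from (396,115) to (392,241), tilted under 2°, so the cam is open. The pads at (393,288) touch the carrier. I'll go over the handle, lower and grip.

carry_out(commands=[[[40, 30, 0.5, 0, 0, 0, 0], [40, 61.5, 1, 0, 0, 0, 0], [40, 61.5, 1, 40, 0, 0, 0], [40, 61.5, 1, 80, 0, 0, 0], [40, 61.5, 1, 99, 0, 0, 0]]])

```text
time: 20.08
tool_pos: [528.3, 141.8, 58.3]
tcp_rot: [-179.8, 0.0, 95.7]
ft_force: [-0.4, -0.1, -0.8]
finger_gap: 40.0
```

carry_out(commands=[[[40, 0, 0, 0, 0, 0, 0], [8, 0, 0, 0, 0, 0, 0], [8, 0, 0, 0, 0, 0, 0], [8, 0, 0, 0, 0, 0, 0], [8, 0, 0, 0, 0, 0, 0]]], grip_force=60)

```text
time: 20.7
tool_pos: [528.9, 142.8, 62.8]
tcp_rot: [-179.9, 0.0, 95.7]
ft_force: [-11.9, -3.1, 9.8]
finger_gap: 11.5
```

Gripped. The side force of 12 N shows about a 1 mm offset, so I'll relax that and begin turning.

carry_out(commands=[[[8, 0, -1.2, -1.2, 0, 0, 0], [8, 0, -1.2, -1.2, 0, 0, 0], [8, 0, -1.2, -1.2, 0, 0, 5], [8, 0, -1.2, -1.2, 0, 0, 10], [8, 0, -1.2, -1.2, 0, 0, 10]]])

```text
time: 21.32
tool_pos: [528.8, 142.8, 62.9]
tcp_rot: [-180.0, 0.0, 85.8]
ft_force: [-3.5, -2.0, -2.1]
finger_gap: 11.7
```

carry_out(commands=[[[8, 0, 0, 0, 0, 0, 7], [8, 0, 0, 0, 0, 0, 14], [8, 0, 0, 0, 0, 0, 21], [8, 0, 0, 0, 0, 0, 28], [8, 0, 0, 0, 0, 0, 35]]])

```text
time: 21.95
tool_pos: [528.9, 142.8, 62.9]
tcp_rot: [180.0, 0.0, 50.7]
ft_force: [-2.3, -2.0, -1.9]
finger_gap: 12.0
```

carry_out(commands=[[[8, 0, 0, 0, 0, 0, 7], [8, 0, 0, 0, 0, 0, 14], [8, 0, 0, 0, 0, 0, 21], [8, 0, 0, 0, 0, 0, 28], [8, 0, 0, 0, 0, 0, 35]]])

```text
time: 22.58
tool_pos: [529.0, 142.6, 62.9]
tcp_rot: [180.0, -0.0, 15.7]
ft_force: [-2.3, -3.4, -1.9]
finger_gap: 11.5
```

carry_out(commands=[[[8, 0, 0, 0, 0, 0, 7], [8, 0, 0, 0, 0, 0, 14], [8, 0, 0, 0, 0, 0, 21], [8, 0, 0, 0, 0, 0, 28], [8, 0, 0, 0, 0, 0, 35]]])

```text
time: 23.2
tool_pos: [529.0, 142.5, 62.9]
tcp_rot: [180.0, -0.0, -19.3]
ft_force: [-2.0, -5.1, -3.2]
finger_gap: 11.6
```

```bash
python3 - <<'E'
from h import *
s=r.sense(); print(s["joint_pos"].round(1),s["wrist_torque"].round(2),s["ft_force"].round(1))
a=viewer.snapshot("wrist")
cv2.imwrite("pics/w4.png",cv2.resize(a[...,::-1],(640,480),interpolation=cv2.INTER_CUBIC))
E
```

```text
[ 9.700e+00  9.400e+00  1.037e+02 -1.000e-01  6.690e+01  1.191e+02] [-0.63  0.39  0.11] [-2.  -5.1 -3.2]
```

View pics/w4.png

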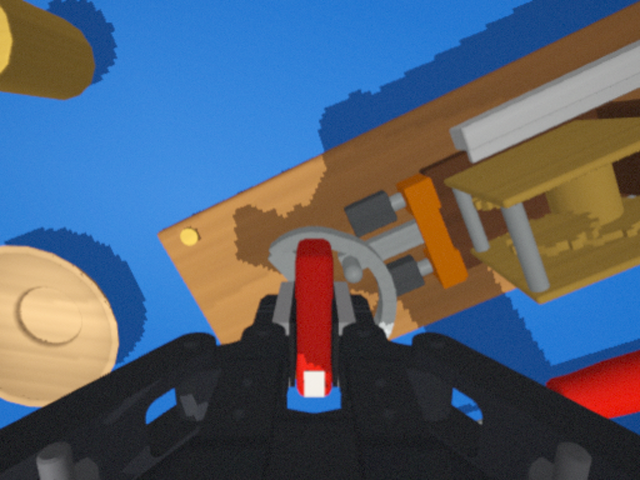

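The picture shows the handle aligned in the jaws at (313,310) and the hook round the stud at (352,268). Joint 6 is at 119°, so I'll turn 28° more and then regrip half a turn back.

carry_out(commands=[[[8, 0, 0, 0, 0, 0, 7], [8, 0, 0, 0, 0, 0, 14], [8, 0, 0, 0, 0, 0, 21], [8, 0, 0, 0, 0, 0, 28], [8, 0, 0, 0, 0, 0, 28]]])

```text
time: 23.88
tool_pos: [529.0, 142.3, 62.9]
tcp_rot: [180.0, -0.1, -47.1]
ft_force: [-2.4, -4.8, -1.4]
finger_gap: 11.8
```

carry_out(commands=[[[40, 0, 0, 0, 0, 0, 0], [40, 0, 0, 0, 0, 0, 0], [40, 0, 0, 0, 0, 0, 0], [40, 0, 0, -30, 0, 0, 0], [40, 0, 0, -50, 0, 0, 0]]])

```text
time: 24.5
tool_pos: [529.3, 143.3, 113.8]
tcp_rot: [-179.9, -0.0, -47.2]
ft_force: [0.5, -0.4, -1.0]
finger_gap: 39.8
```

carry_out(commands=[[[40, 0, 0, 0, 0, 0, -10], [40, 0, 0, 0, 0, 0, -20], [40, 0, 0, 0, 0, 0, -30], [40, 0, 0, 0, 0, 0, -40], [40, 0, 0, 0, 0, 0, -50]]])

```text
time: 25.12
tool_pos: [529.0, 143.2, 112.8]
tcp_rot: [-180.0, -0.0, 3.1]
ft_force: [-0.2, 1.1, -0.3]
finger_gap: 39.8
```

carry_out(commands=[[[40, 0, 0, 0, 0, 0, -10], [40, 0, 0, 0, 0, 0, -20], [40, 0, 0, 0, 0, 0, -30], [40, 0, 0, 0, 0, 0, -40], [40, 0, 0, 0, 0, 0, -50]]])

```text
time: 25.75
tool_pos: [529.0, 143.2, 112.8]
tcp_rot: [180.0, -0.0, 53.1]
ft_force: [-0.2, -0.5, 0.8]
finger_gap: 40.1
```

carry_out(commands=[[[40, 0, 0, 0, 0, 0, -10], [40, 0, 0, 0, 0, 0, -20], [40, 0, 0, 0, 0, 0, -30], [40, 0, 0, 0, 0, 0, -40], [40, 0, 0, 0, 0, 0, -50]]])

```text
time: 26.38
tool_pos: [529.0, 143.2, 112.8]
tcp_rot: [180.0, -0.0, 103.1]
ft_force: [0.1, -0.3, 0.4]
finger_gap: 39.9
```

carry_out(commands=[[[40, 0, 0, 0, 0, 0, -10], [40, 0, 0, 0, 0, 0, -20], [40, 0, 0, 0, 0, 0, -30], [40, 0, 0, 0, 0, 0, -30]]])

```text
time: 26.88
tool_pos: [528.9, 143.2, 112.7]
tcp_rot: [180.0, 0.0, 132.7]
ft_force: [-0.0, -0.4, -0.1]
finger_gap: 40.2
```

carry_out(commands=[[[40, 0, 0, 30, 0, 0, 0], [40, 0, 0, 50, 0, 0, 0], [40, 0, 0, 50, 0, 0, 0]]])

```text
time: 27.25
tool_pos: [527.2, 142.8, 60.7]
tcp_rot: [-179.8, -0.1, 132.6]
ft_force: [-0.1, 0.2, -0.1]
finger_gap: 40.0
```

carry_out(commands=[[[8, 0, 0, 0, 0, 0, 0], [8, 0, 0, 0, 0, 0, 0], [8, 0, 0, 0, 0, 0, 0], [8, 0, 0, 0, 0, 0, 0]]])

```text
time: 27.75
tool_pos: [528.9, 142.5, 64.0]
tcp_rot: [-180.0, 0.0, 132.7]
ft_force: [-5.9, -5.0, 6.3]
finger_gap: 11.5
```

carry_out(commands=[[[8, 0, 0, 0, 0, 0, 6], [8, 0, 0, 0, 0, 0, 12], [8, 0, 0, 0, 0, 0, 18], [8, 0, 0, 0, 0, 0, 24], [8, 0, 0, 0, 0, 0, 24]]])

```text
time: 28.38
tool_pos: [528.9, 142.4, 64.0]
tcp_rot: [-180.0, 0.1, 108.6]
ft_force: [-6.5, -4.1, 6.1]
finger_gap: 12.0
```

```bash
python3 -c "
from bench import r
s=r.sense();print(s['wrist_torque'].round(2),s['joint_pos'].round(1))"
```

```text
[-0.71  0.92 -0.1 ] [ 9.700e+00  9.300e+00  1.036e+02 -1.000e-01  6.700e+01 -8.800e+00]
```

carry_out(commands=[[[8, 0, 0, 0, 0, 0, 4], [8, 0, 0, 0, 0, 0, 8], [8, 0, 0, 0, 0, 0, 11], [8, 0, 0, 0, 0, 0, 11]]])

```text
time: 28.88
tool_pos: [528.9, 142.4, 64.0]
tcp_rot: [-180.0, 0.1, 97.6]
ft_force: [-6.0, -4.3, 6.1]
finger_gap: 12.0
```

```bash
python3 -c "
from bench import r
s=r.sense();print(s['wrist_torque'].round(2),s['ft_force'])"
```

```text
[-0.8   0.95 -0.09] [-6.00443373 -4.3464922   6.13513266]
```

carry_out(commands=[[[8, 0, 0, 0, 0, 0, 2], [8, 0, 0, 0, 0, 0, 3], [8, 0, 0, 0, 0, 0, 3]]])

```text
time: 29.25
tool_pos: [528.9, 142.4, 64.0]
tcp_rot: [180.0, 0.1, 94.7]
ft_force: [-7.1, -5.3, 6.4]
finger_gap: 11.5
```

```bash
python3 -c "
from bench import r
s=r.sense();print(s['wrist_torque'].round(2),s['ft_force'],s['tcp_rot'])"
```

```text
[-0.73  0.91  0.02] [-7.10894887 -5.29071097  6.38357315] [1.79999148e+02 5.98358801e-02 9.46805276e+01]
```

The cam has gone about 181° and the torque is small. Releasing, retreating upward and checking.

carry_out(commands=[[[40, 0, 0, 0, 0, 0, 0], [40, 0, 0, 0, 0, 0, 0], [40, 0, 0, 0, 0, 0, 0], [40, 0, 0, -40, 0, 0, 0], [40, 0, 0, -96, 0, 0, 0]]])

```text
time: 29.88
tool_pos: [527.2, 142.8, 157.6]
tcp_rot: [-179.8, 0.0, 94.7]
ft_force: [1.2, -0.5, 0.4]
finger_gap: 40.0
```

carry_out(commands=[[[40, -40, 0, 0, 0, 0, 0], [40, -65, 0, 0, 0, 0, 0], [40, -65, 0, 0, 0, 0, 0]]])

```text
time: 30.25
tool_pos: [534.4, 76.9, 158.7]
tcp_rot: [180.0, 0.0, 94.6]
ft_force: [-0.7, 0.3, 0.3]
finger_gap: 40.0
```

```bash
python3 - <<'E'
from h import *
c=viewer.calibration("wrist")
a=viewer.snapshot("wrist")
q=np.load("stand.npy")
q[:2]+=3*np.array([np.cos(q[2]),np.sin(q[2])]);C,S=np.cos(q[2]),np.sin(q[2])
w=lambda x,y,z:[q[0]+C*x-S*y,q[1]+S*x+C*y,z]
P=proj(c,[w(0,0,66),w(-16.5,0,34),w(-107.5,18.5,73.5),w(-107.5,-18.5,73.5)])
b=cv2.resize(a[...,::-1],(800,600),interpolation=cv2.INTER_CUBIC)
for p in P: cv2.drawMarker(b,tuple((p*1.5625).astype(int).tolist()),(255,0,255),cv2.MARKER_CROSS,10,1)
cv2.imwrite("pics/w5.png",b)
E
```

```text
(no output)
```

View pics/w5.png

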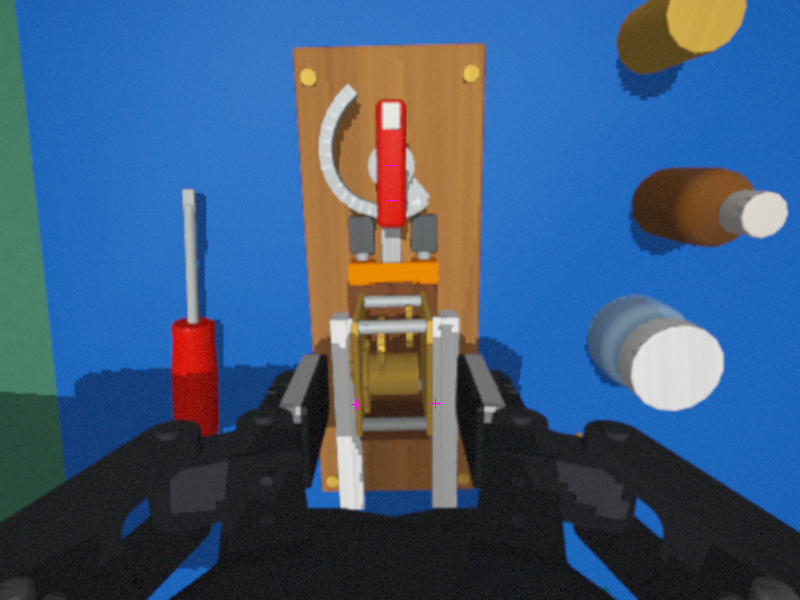

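The handle is half a turn round, with the white mark at (391,115) and the hook behind the stud under the handle. I'll check the plate front numerically (expected x ≈ -67.5; my overlay used the wrong value), then hand in.

```bash
python3 - <<'E'
from h import *
q=np.load("stand.npy")
q[:2]+=3*np.array([np.cos(q[2]),np.sin(q[2])]);C,S=np.cos(q[2]),np.sin(q[2])
c=viewer.calibration("wrist")
for uv,z in [((357,297),73.5),((432,297),73.5),((391,102),66),((391,227),66),((341,318),24.5)]:
    d=at(c,np.array(uv)/1.5625,z)[:2]-q[:2]; print((d@np.array([[C,-S],[S,C]])).round(1))
r.hand_in()
E
```

```text
[-54.4  16.2]
[-55.  -16.7]
[26.3 -0.2]
[-24.9   0.7]
[-79.2  29.3]
the job is handed in; nothing more can be done
```

I slid the movement onto the stops, turned the cam half a turn and let go, then handed the job in at about 30 s of the 72 s allowed. I can't confirm that the final stop force is above 5 N, because I had no direct measurement of it. One position check also disagreed.

- **Touching the stops:** with the cam open, the arm pushed the heel with closed fingers in 0.5 mm steps. The tool stalled at an average of 5.5 N, about 4–5 N of it on the stops after friction, so below the 8 N limit.
- **Turning the cam:** I gripped the red handle, turned it clockwise about 143°, regripped half a turn back, and turned it to about 181° in total. I did not feel the end stop.
- **Last picture:** the gripper was open and clear. The white mark is on the far end of the handle, the hook is wrapped round the bolt end, and the pads appear to be against the carrier. The jar, oiler, driver and weight I could see appeared where they had been; I did not re-check the dish, tin and wheel after the turn.
- **Checks that agreed:** the handle ends read x = +26 and -25, and the rail front -79, close to their expected values of ±27 and -82.
- **Check that disagreed:** the plate front read x ≈ -55 where -67.5 was expected. Its measured width was also too small (33 mm instead of 37), so I probably picked a lower edge in the picture, but I did not re-measure. The stud was hidden under the handle, so I did not see its final position directly.

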